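# Lock a utensil hook into the slotted worktop rail

## Task

Fit the loose utensil hook to the slotted aluminium rail: lower its hammer-head foot through the slot, slide it gently along towards the red-striped end until it meets the hidden stop, then give it a quarter turn there so that the foot catches under the lips with the hook pointing to the front, the side facing the robot. Then pull it lightly upward, about 6 N, to feel that the lips hold, let it down again and leave it standing there upright. Never force the foot against the rail (40 N is too much), and leave the things round about where they are.

Things in the scene. Friction and masses are not known exactly. Their poses are not given: they have to be found in the camera images.
- rail: Fixed aluminium slotted rail, 62 (x) x 266 (y) x 28 mm. Origin: centre of its underside. z up, y along the slot towards the red-striped end, -x to its front (the robot's side); yaw up to 0.3 rad. The rigid stop hidden inside, lower than the lips, has its face somewhere between y = +10 and +54 mm, different every time; the slot beyond it is plugged.
- rail_slot (a point): Middle of the slot at the top of the lips (rail x = 0, y = 0, z = 27 mm). Slot 18 mm wide, open from y = -70 to +70 mm. Lips 5 mm thick, underside at z = 22 mm; channel floor at z = 6 mm. The slot is free down to the floor, but under the lips the cavity is filled except for one turning pocket at the stop, so elsewhere the foot cannot turn.
- rail_entry (a point): Good place to put the foot in: on the slot's centre line, 47 mm from the middle, away from the red stripe (rail x = 0, y = -47, z = 27 mm); never over the stop. The turning pocket is 39 mm across x, 37 mm along y, centred 17 mm before the stop face: just where the foot's axis is when the foot's end touches the stop, with 3 mm to spare either way.
- hook: Loose utensil hook, 80 to 170 g, standing upright on its foot, right of the rail. Origin: centre of the foot's underside, on its upright axis; z up, x along the foot and the hook arm. Steel hammer-head foot 34 mm (x) x 15 mm (y) x 8 mm high, its ends rounded about the axis (34 mm turning circle); neck 12 mm thick; black flange 30 mm wide from 24 to 28 mm up.
- hook_grip (a point): On the axis, 52 mm above the foot's underside: middle of the flat black grip, 36 mm (x) x 12 mm (y), from 30 to 70 mm up; grip it across y. With the foot on the channel floor the hook's origin is 6 mm above the rail's; with the turned foot pulled up against the lips, 14 mm.
- hook_tip (a point): Tip of the wire hook, 47 mm from the axis along the hook's +x, 54 mm above the foot's underside.
- mug: Bystander: striped mug, 82x116x100 mm. Origin: centre of its underside.
- mandarin: Bystander: orange mandarin, 62 mm. Origin: underside.
- spice_jar: Bystander: glass spice jar with red cap, 45x45x108 mm. Origin: centre of its underside.
- peeler: Bystander: green peeler lying down, 170x25x18 mm. Origin: centre of its underside.
- tape_roll: Bystander: roll of beige tape lying flat, 104 mm across, 25 mm high. Origin: centre of its underside.
Not all that is in view belongs to the job. Of the things that look like the hook, take the one that is farthest from the robot's base at the start.

How it is judged:
By the outcome, as a careful person would: the job done as asked, in the order asked, and still so for the second after the job is handed in, with the robot touching nothing.
It also fails if it takes over 64 s, if anything falls off the work surface, if the arm or the gripper's body presses on something with over 40 N, if the wrist force passes 120 N, or if a joint passes its speed limit or range.

## Robot

A 7-joint arm with a two-finger parallel gripper is mounted at the origin on a cart in front of the work surface, level with it; the furniture and walls round the work are solid. World frame = base frame: x ahead of the robot, y to its left, z up, the work surface at z = 0. Lengths are in mm, angles in rad, forces in N, time in s.
With the tool pointing down it reaches from about 400 to 875 mm from the base axis. Payload 4.4 kg.
Tool frame: the origin (TCP) lies at the very end of the fingers, on their centre line; the grasp point (between the pads) lies 19 mm behind it; z points along the fingers, y is the line along which they close (so a half turn about z gives the same grasp; the last joint's range is limited). The gripper opens to 85 mm and grips with 20 to 120 N. Pads are 22 mm wide; open, the fingers measure 114 mm over their backs; the gripper's body (76 mm by 85 mm) begins 54 mm behind the grasp point. The pads swing forward as they close: fully open they stand 13 mm farther back than shut.
Start: joints at [-1.264, 0.628, 0.038, 1.517, -0.027, 0.996, -0.02], TCP at [236.723, 605.376, 231.313] pointing down, gripper open.
Joint ranges: [-3.06, 3.06], [-0.37, 2.12], [-1.25, 1.32], [0.18, 2.47], [-1.1, 4.24], [0.23, 1.98], [-2.94, 2.94]. Speed limits (rad/s): [2.57, 2.57, 3.14, 3.14, 3.14, 3.14, 3.14].

## Interface

Orientations are given as [roll, pitch, yaw] about the fixed x, y, z axes, in that order (R = Rz(yaw) Ry(pitch) Rx(roll)).
In Python, from cell import read_state, get_image, camera_params, finish_job gives the robot as it stands.
- The arm moves only by the tool arm_command, never from a script. Its argument "deltas" is a list of rows, each an object of numbers: "dx", "dy", "dz": the shift along the world's x, y, z in m; "yaw": the turn about the world's z in degrees; "jaw": the opening, from 0 (shut) to 1 (fully open). A call has 1 to 20 rows; each row is the pose to reach, as a shift and turn from the pose commanded when the call began; what a row does not reach only later rows make up. A row lasts 1/10 s, in which the tool goes at most 50 mm and 8.59 degrees, less where a joint would pass 70% of its speed; a pose out of reach is approached as far as the arm can. A call with a gripper value outside its range is refused whole. The fingers move at their own pace and stop on an object; the grip force is fixed at half the most. Time passes only in rows, so rows that repeat a pose let the fingers close. It gives the time, the measured TCP pose, the force, the opening and the grip force at its end, in the units of the state.
- read_state(): the state, without advancing time (a new reading comes with each control period).
- get_image(name): name is "side" or "top"; returns (picture, depth): 384x512x3 uint8, red, green, blue; 384x512 float32, mm along the optical axis (not along the pixel's ray), 0 where there is no reading.
- camera_params(name): a dict with "camera_matrix" (3x3 intrinsics, pixels), "extrinsics" (4x4, takes a point from camera to world coordinates). Camera axes: x right, y down, z forward; pixel columns grow to the right and rows downward; lengths in mm; the calibration is good to about 2 mm. A picture is of the moment at which its call begins. camera_params takes no time and is no camera call.
- finish_job(): hands the job in; it is judged then, once.
The state is a dict: "clock": time; "qpos": joint angles; "qd": joint speeds; "tau": joint torques, N m; "eef_pos": TCP position; "tool_rot": TCP orientation; "force": force on the tool from outside, world axes, zero at the start; "torque": the same for the moment, N m; "width": finger opening in mm; "gripper_force": force on a finger pad.
Only numpy, scipy, OpenCV 4.12 (cv2) and the standard library are available. Lean on these libraries where they do the work, as an engineer would, in place of code of your own. Each camera call takes 0.05 s, during which the arm holds its last target. There are 200 camera calls.

## Working session

There is one attempt and no reset: what is moved stays moved. The work goes in short steps, Python scripts to look and compute and a tool call to move; the robot and the scene stay as the last step left them, time stands still between calls to the robot, and variables do not carry over. Pictures are saved under pics/ and viewed, at most 10 in all, crops included, and the job is handed in when it is done.

Besides the shell and the picture viewer there is one more tool, called after ">>>" by a JSON object that holds its "api" and its "payload", one argument or row to a line. arm_command: Moves the arm, as the interface text tells. Its arguments: {"type":"object","properties":{"deltas":{"type":"array"}},"required":["deltas"]}

```bash
mkdir -p pics; cat > h.py <<'E'
import numpy as np, cv2
from cell import *
def grab(n):
    p,d=get_image(n); c=camera_params(n); np.savez(f'{n}.npz',p=p,d=d,K=c['camera_matrix'],E=c['extrinsics']); return p,d
def pts(n):
    f=np.load(n+'.npz'); d=f['d']; K=f['K']; E=f['E']
    v,u=np.mgrid[:d.shape[0],:d.shape[1]]
    P=np.stack([(u-K[0,2])/K[0,0]*d,(v-K[1,2])/K[1,1]*d,d],-1)@E[:3,:3].T+E[:3,3]
    P[d==0]=np.nan
    return f['p'],P
E
python3 - <<'E'
from h import *
s=read_state(); print(s)
for n in('top','side'):
    p,d=grab(n); cv2.imwrite(f'pics/{n}0.png',cv2.resize(p[:,:,::-1],(800,600),interpolation=cv2.INTER_CUBIC))
    print(camera_params(n))
E
```

```text
{'clock': 0.0, 'qpos': array([-1.26380737,  0.62936971,  0.03844944,  1.51837764, -0.02697701,
        0.99627532, -0.02000269]), 'qd': array([-4.73135748e-04, -2.37798585e-04, -5.04047709e-04, -7.32861481e-05,
        1.13243734e-03, -1.61777422e-04, -2.90255847e-04]), 'tau': array([ 3.31291776e-04, -5.63402796e+01,  1.22558031e+00, -1.93439358e+01,
        1.08412243e-02,  1.05914733e-02,  3.62030939e-07]), 'eef_pos': array([236.49533038, 604.77922427, 230.37085575]), 'tool_rot': array([-3.13968153e+00,  5.02497689e-05,  2.76880729e+00]), 'force': array([ 0.12759406, -1.24135979,  0.10747946]), 'torque': array([ 0.02736881, -0.00333805,  0.00604469]), 'gripper_force': 0.0, 'width': 85.40738091552758}
{'camera_matrix': array([[405.68059091,   0.        , 251.79954257],
       [  0.        , 405.68059091, 197.79592114],
       [  0.        ,   0.        ,   1.        ]]), 'extrinsics': array([[ 2.23520752e-02, -9.93917827e-01,  1.07831993e-01,
         4.35861560e+02],
       [-9.99748696e-01, -2.20369766e-02,  4.11301077e-03,
         1.00174158e+01],
       [-1.71170362e-03, -1.07896829e-01, -9.94160623e-01,
         1.31272664e+03],
       [ 0.00000000e+00,  0.00000000e+00,  0.00000000e+00,
         1.00000000e+00]])}
{'camera_matrix': array([[404.62847266,   0.        , 252.08634575],
       [  0.        , 404.62847266, 186.12818907],
       [  0.        ,   0.        ,   1.        ]]), 'extrinsics': array([[ 9.82919507e-01, -9.91989535e-02,  1.55012288e-01,
         3.79693635e+02],
       [-1.83428537e-01, -5.96442604e-01,  7.81415505e-01,
        -8.11899812e+02],
       [ 1.49403323e-02, -7.96502221e-01, -6.04450990e-01,
         7.17466625e+02],
       [ 0.00000000e+00,  0.00000000e+00,  0.00000000e+00,
         1.00000000e+00]])}
```

View pics/top0.png

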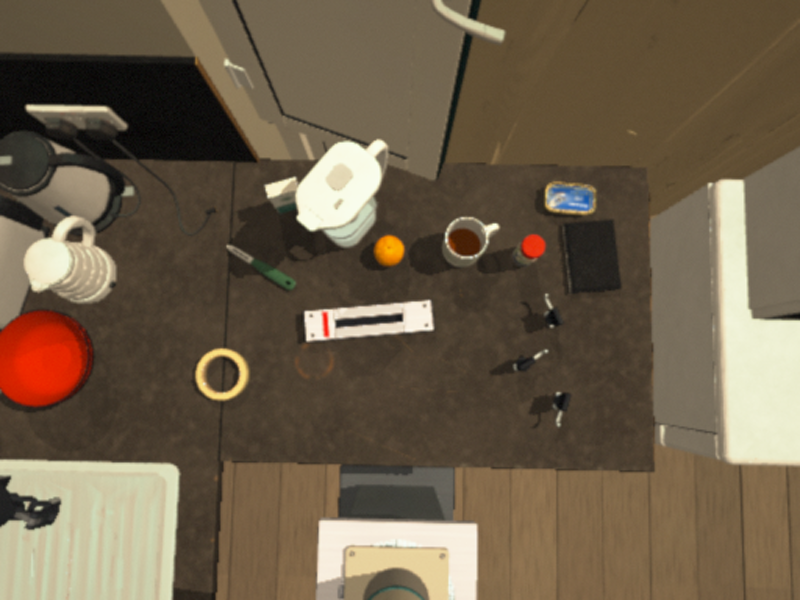

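View pics/side0.png

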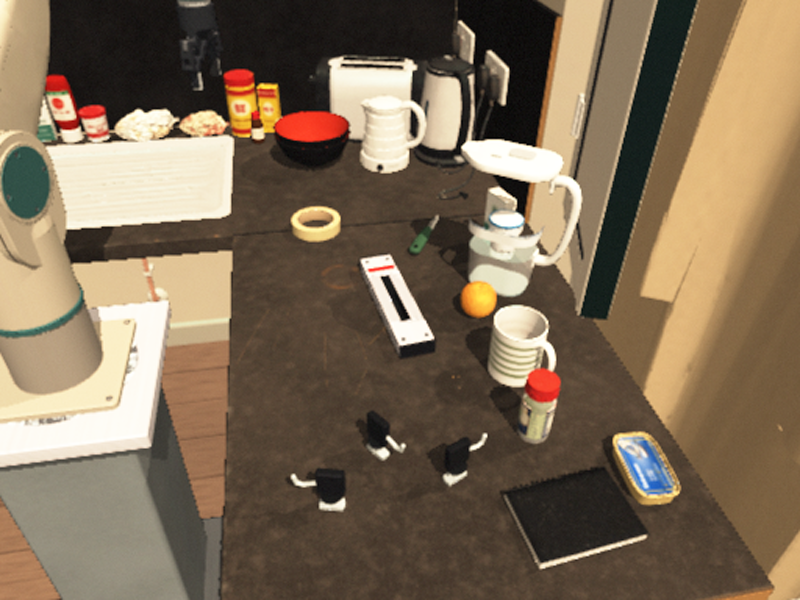

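Three hook look-alikes in the top picture (800x600): A (552,312), B (525,362), C (560,403). In the side picture they are A (457,460), B (380,435) and C (330,490). A looks farthest from the base, so I'll measure the distances and confirm with a crop. The rail lies at top (305–433, 302–340), with the red stripe at its left (+y) end.

```bash
python3 - <<'E'
from h import *
from scipy.ndimage import label
for n in('top','side'):
    p,P=pts(n); z=P[...,2]
    m=(z>12)&(z<90)&(P[...,0]>300)&(P[...,0]<650)&(P[...,1]<-120)&(P[...,1]>-420)
    l,k=label(m,np.ones((3,3)))
    for i in range(1,k+1):
        q=P[l==i]; 
        if len(q)<15: continue
        c=p[l==i]; b=(q[:,2]>33)&(c.max(1)<70)
        r=np.argwhere(l==i).mean(0)
        print(n,len(q),'px',r[::-1].round(),'mean',q.mean(0).round(),'max',q.max(0).round(), 'min',q.min(0).round(),'R',np.hypot(*q.mean(0)[:2]).round())
    # table
    t=(abs(z)<15)&(P[...,0]>350)&(P[...,0]<600)&(P[...,1]<-100)&(P[...,1]>-400); print('table z',np.nanmedian(z[t]))
# rail
for n in('top','side'):
    p,P=pts(n); z=P[...,2]
    m=(z>20)&(z<36)&(P[...,0]>330)&(P[...,0]<600)&(P[...,1]>-80)&(P[...,1]<260)&(p.min(2)>120)
    l,k=label(m,np.ones((3,3)));i=np.bincount(l.ravel())[1:].argmax()+1
    q=P[l==i]; print(n,'rail z',np.median(q[:,2]))
    box=cv2.minAreaRect(q[:,:2].astype(np.float32)); print(box, cv2.boxPoints(box).round(1).tolist())
    h=(P[...,2]<17)&(P[...,2]>-5)&(cv2.fillPoly(np.zeros(z.shape,np.uint8),[cv2.convexHull(np.argwhere(l==i)[:,::-1].astype(np.int32))],1)>0)
    lh,k=label(h); 
    if k:
        j=np.bincount(lh.ravel())[1:].argmax()+1; print('slot',cv2.minAreaRect(P[lh==j][:,:2].astype(np.float32)),np.median(P[lh==j][:,2]))
    red=(p[...,0]>150)&(p[...,1]<80)&(l>=0)&(z>15)&(z<36)&(P[...,1]>100)&(P[...,1]<220); print('red',P[red].mean(0))
p,_=pts('side'); c=p[250:335,180:330,::-1]; c2=pts('top')[0][180:280,310:390,::-1]
a=cv2.resize(c,None,fx=4,fy=4,interpolation=cv2.INTER_CUBIC); b=cv2.resize(c2,None,fx=3.2,fy=3.2,interpolation=cv2.INTER_CUBIC)
b=cv2.resize(c2,(200,250)); o=np.zeros((590,600,3),np.uint8); o[:340]=a;o[340:,:200]=b; cv2.imwrite('pics/crop1.png',o)
E
```

```text
top 52 px [368. 182.] mean [ 637. -360.   14.] max [ 650. -346.   17.] min [ 623. -375.   12.] R 732.0
top 52 px [381. 181.] mean [ 639. -400.   14.] max [ 650. -376.   19.] min [ 627. -420.   12.] R 754.0
top 121 px [353. 201.] mean [ 569. -302.   52.] max [ 609. -286.   75.] min [ 548. -319.   14.] R 644.0
top 108 px [337. 231.] mean [ 475. -250.   52.] max [ 498. -230.   77.] min [ 457. -287.   23.] R 537.0
top 125 px [359. 258.] mean [ 393. -317.   53.] max [ 416. -308.   76.] min [ 351. -330.   24.] R 505.0
table z -0.2958998104145394
side 335 px [243. 277.] mean [ 474. -256.   50.] max [ 502. -233.   72.] min [ 460. -290.   13.] R 539.0
side 356 px [295. 291.] mean [ 571. -311.   50.] max [ 613. -287.   72.] min [ 550. -323.   13.] R 651.0
side 436 px [209. 310.] mean [ 396. -326.   50.] max [ 419. -310.   72.] min [ 354. -338.   22.] R 513.0
side 184 px [335. 328.] mean [ 638. -384.   13.] max [ 650. -345.   16.] min [ 625. -420.   12.] R 744.0
table z -0.41713504500637555
top rail z 26.233274321658087
((552.7894897460938, 66.45283508300781), (59.94289016723633, 260.35980224609375), 6.455938339233398) [[508.3999938964844, 192.39999389648438], [537.5999755859375, -66.30000305175781], [597.2000122070312, -59.5], [567.9000244140625, 199.1999969482422]]
slot ((556.7667846679688, 45.94797134399414), (18.041715621948242, 96.74370574951172), 5.200811862945557) 5.6671049377089275
red [541.1064488  153.72229124  27.56467823]
side rail z 26.252573083724997
((555.0054321289062, 68.17642974853516), (61.118553161621094, 264.3404235839844), 6.207022666931152) [[510.29998779296875, 196.3000030517578], [538.9000244140625, -66.5], [599.7000122070312, -59.900001525878906], [571.0999755859375, 202.89999389648438]]
slot ((564.006591796875, 56.919960021972656), (19.159576416015625, 82.4659652709961), 9.275097846984863) 6.3755860354536935
red [543.42365644 155.84133054  27.43822425]
```

View pics/crop1.png

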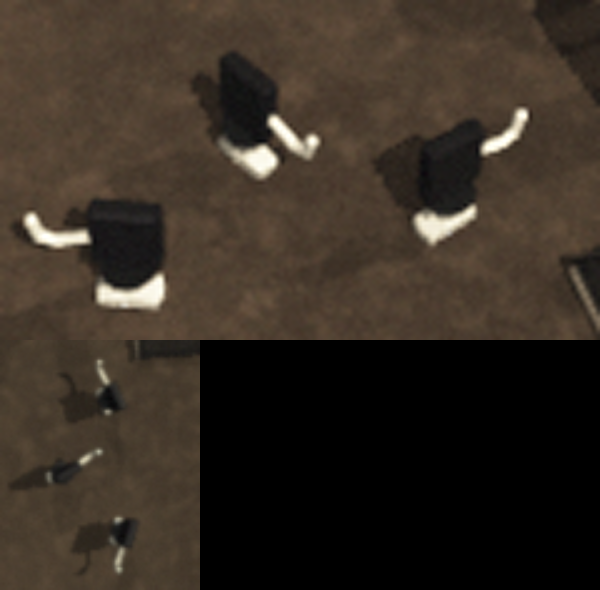

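The crop shows A on the right, its arm pointing away from the robot. It's the farthest of the three: R≈647, against 538 for B and 509 for C. So A it is.

```bash
cat >> h.py <<'E'
def hookpose(n,c,r=70):
    p,P=pts(n); near=np.hypot(P[...,0]-c[0],P[...,1]-c[1])<r
    dark=near&(P[...,2]>30)&(P[...,2]<76)&(p.max(2)<75); br=near&(P[...,2]>35)&(P[...,2]<70)&(p.min(2)>110)
    top=dark&(P[...,2]>66)
    rt=cv2.minAreaRect(P[top][:,:2].astype(np.float32)) if top.sum()>4 else None
    ft=near&(P[...,2]>3)&(P[...,2]<13)&(p.min(2)>90)
    q=P[br]; far=q[np.argmax(np.hypot(q[:,0]-c[0],q[:,1]-c[1]))] if len(q) else None
    return rt,far,P[dark].mean(0),P[ft].mean(0),P[top]
E
python3 - <<'E'
from h import *
for n in('top','side'):
    rt,far,dm,ft,t=hookpose(n,(566,-308)); print(n,rt,'tip',far.round(1),'dark',dm.round(1),'foot',ft.round(1),t.mean(0).round(1),len(t))
    c=np.array(rt[0]); print('yaw by tip',np.degrees(np.arctan2(far[1]-c[1],far[0]-c[0])))
E
```

```text
top ((565.48583984375, -307.1612854003906), (32.89164733886719, 12.14670181274414), 24.2569637298584) tip [ 609.1 -286.5   60.4] dark [ 564.1 -304.9   59.3] foot [ 551.6 -310.3    6.8] [ 565.4 -307.3   69.7] 41
yaw by tip 25.34063890981892
side ((567.708251953125, -309.66424560546875), (34.70259475708008, 11.908933639526367), 23.071266174316406) tip [ 500.1 -286.4   57.4] dark [ 566.3 -312.8   55.7] foot [ 563.2 -313.5    7.1] [ 567.6 -309.9   68.9] 89
yaw by tip 161.0078715796068
```

>>> {"api": "arm_command", "payload": {
  "deltas": [
    {"dx":0.33,"dy":-0.914,"dz":-0.05,"yaw":-134.6,"jaw":1},
    {"dx":0.33,"dy":-0.914,"dz":-0.05,"yaw":-134.6,"jaw":1},
    {"dx":0.33,"dy":-0.914,"dz":-0.05,"yaw":-134.6,"jaw":1},
    {"dx":0.33,"dy":-0.914,"dz":-0.05,"yaw":-134.6,"jaw":1},
    {"dx":0.33,"dy":-0.914,"dz":-0.05,"yaw":-134.6,"jaw":1},
    {"dx":0.33,"dy":-0.914,"dz":-0.05,"yaw":-134.6,"jaw":1},
    {"dx":0.33,"dy":-0.914,"dz":-0.05,"yaw":-134.6,"jaw":1},
    {"dx":0.33,"dy":-0.914,"dz":-0.05,"yaw":-134.6,"jaw":1},
    {"dx":0.33,"dy":-0.914,"dz":-0.05,"yaw":-134.6,"jaw":1},
    {"dx":0.33,"dy":-0.914,"dz":-0.05,"yaw":-134.6,"jaw":1},
    {"dx":0.33,"dy":-0.914,"dz":-0.05,"yaw":-134.6,"jaw":1},
    {"dx":0.33,"dy":-0.914,"dz":-0.05,"yaw":-134.6,"jaw":1},
    {"dx":0.33,"dy":-0.914,"dz":-0.05,"yaw":-134.6,"jaw":1},
    {"dx":0.33,"dy":-0.914,"dz":-0.05,"yaw":-134.6,"jaw":1},
    {"dx":0.33,"dy":-0.914,"dz":-0.05,"yaw":-134.6,"jaw":1},
    {"dx":0.33,"dy":-0.914,"dz":-0.05,"yaw":-134.6,"jaw":1},
    {"dx":0.33,"dy":-0.914,"dz":-0.05,"yaw":-134.6,"jaw":1},
    {"dx":0.33,"dy":-0.914,"dz":-0.05,"yaw":-134.6,"jaw":1},
    {"dx":0.33,"dy":-0.914,"dz":-0.05,"yaw":-134.6,"jaw":1},
    {"dx":0.33,"dy":-0.914,"dz":-0.05,"yaw":-134.6,"jaw":1}
  ]
}}

```text
clock: 2.1
eef_pos: [566.5, -314.1, 180.8]
tool_rot: [3.138, 0.002, 0.416]
force: [-0.4, 0.2, 0.2]
width: 85.7
gripper_force: 0.0
```

>>> {"api": "arm_command", "payload": {
  "deltas": [
    {"dz":-0.02},
    {"dz":-0.05},
    {"dz":-0.07},
    {"dz":-0.07},
    {"dz":-0.07}
  ]
}}

```text
invalid input at $.deltas[0]: expected keys dx, dy, dz, yaw, jaw
```

>>> {"api": "arm_command", "payload": {
  "deltas": [
    {"dx":0,"dy":0,"yaw":0,"jaw":1,"dz":-0.03},
    {"dx":0,"dy":0,"yaw":0,"jaw":1,"dz":-0.06},
    {"dx":0,"dy":0,"yaw":0,"jaw":1,"dz":-0.06},
    {"dx":0,"dy":0,"yaw":0,"jaw":1,"dz":-0.06},
    {"dx":0,"dy":0,"yaw":0,"jaw":1,"dz":-0.06}
  ]
}}

```text
clock: 2.6
eef_pos: [567.6, -309.2, 122.9]
tool_rot: [3.139, -0.001, 0.42]
force: [0.8, 0.6, -0.6]
width: 85.2
gripper_force: 0.0
```

>>> {"api": "arm_command", "payload": {
  "deltas": [
    {"dx":-0.001,"dy":0,"yaw":0,"jaw":1,"dz":-0.03},
    {"dx":-0.001,"dy":0,"yaw":0,"jaw":1,"dz":-0.06},
    {"dx":-0.001,"dy":0,"yaw":0,"jaw":1,"dz":-0.08},
    {"dx":-0.001,"dy":0,"yaw":0,"jaw":1,"dz":-0.087},
    {"dx":-0.001,"dy":0,"yaw":0,"jaw":1,"dz":-0.087},
    {"dx":-0.001,"dy":0,"yaw":0,"jaw":1,"dz":-0.087},
    {"dx":-0.001,"dy":0,"yaw":0,"jaw":1,"dz":-0.087}
  ]
}}

```text
clock: 3.3
eef_pos: [566.7, -309.3, 36.0]
tool_rot: [3.139, -0.002, 0.42]
force: [-0.0, 0.5, -0.2]
width: 85.4
gripper_force: 0.0
```

```bash
python3 - <<'E'
from h import *
s=read_state(); print(s['eef_pos'],s['tool_rot'],s['force'])
p,_=grab('side'); cv2.imwrite('pics/pre.png',cv2.resize(p[200:350,180:380,::-1],(800,600),interpolation=cv2.INTER_CUBIC))
E
```

```text
[ 566.74638883 -309.33603494   36.03040643] [ 3.13922293e+00 -1.63237014e-03  4.19717173e-01] [-0.00411646  0.45635933 -0.24426169]
```

View pics/pre.png

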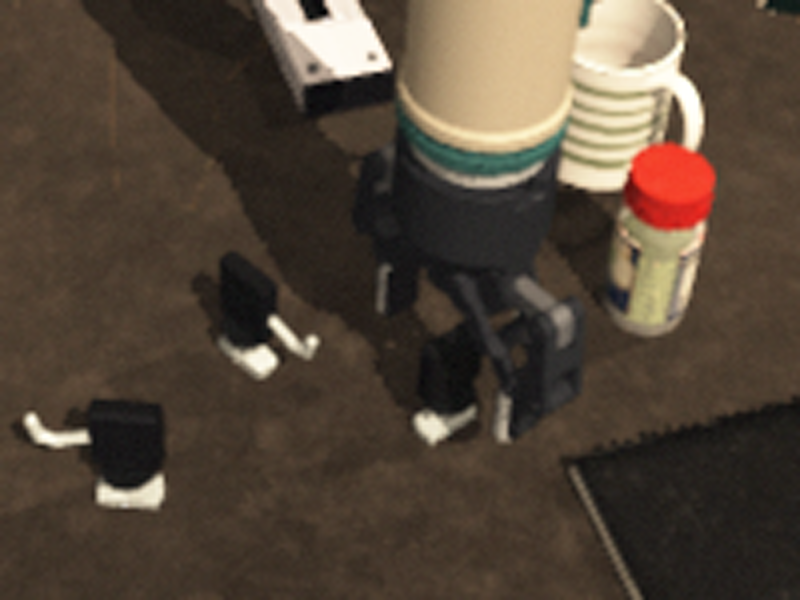

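The picture shows the fingers on either side of hook A (445,380), well clear of the other hooks and the board. I'll close on it.

>>> {"api": "arm_command", "payload": {
  "deltas": [
    {"dx":0,"dy":0,"dz":-0.001,"yaw":0,"jaw":0},
    {"dx":0,"dy":0,"dz":-0.001,"yaw":0,"jaw":0},
    {"dx":0,"dy":0,"dz":-0.001,"yaw":0,"jaw":0},
    {"dx":0,"dy":0,"dz":-0.001,"yaw":0,"jaw":0},
    {"dx":0,"dy":0,"dz":-0.001,"yaw":0,"jaw":0},
    {"dx":0,"dy":0,"dz":-0.001,"yaw":0,"jaw":0},
    {"dx":0,"dy":0,"dz":-0.001,"yaw":0,"jaw":0},
    {"dx":0,"dy":0,"dz":-0.001,"yaw":0,"jaw":0},
    {"dx":0,"dy":0,"dz":-0.001,"yaw":0,"jaw":0},
    {"dx":0,"dy":0,"dz":-0.001,"yaw":0,"jaw":0}
  ]
}}

```text
clock: 4.35
eef_pos: [565.7, -308.6, 33.3]
tool_rot: [-3.142, 0.0, 0.42]
force: [-0.6, 0.1, 0.1]
width: 11.4
gripper_force: 59.6
```

>>> {"api": "arm_command", "payload": {
  "deltas": [
    {"dx":0,"dy":0,"dz":0.02,"yaw":0,"jaw":0},
    {"dx":0,"dy":0,"dz":0.05,"yaw":0,"jaw":0},
    {"dx":0,"dy":0,"dz":0.08,"yaw":0,"jaw":0},
    {"dx":-0.002,"dy":0.03,"dz":0.1,"yaw":8,"jaw":0},
    {"dx":-0.003,"dy":0.07,"dz":0.1,"yaw":16,"jaw":0},
    {"dx":-0.004,"dy":0.11,"dz":0.1,"yaw":24,"jaw":0},
    {"dx":-0.004,"dy":0.15,"dz":0.1,"yaw":32,"jaw":0},
    {"dx":-0.005,"dy":0.19,"dz":0.1,"yaw":40,"jaw":0},
    {"dx":-0.005,"dy":0.23,"dz":0.1,"yaw":48,"jaw":0},
    {"dx":-0.0066,"dy":0.265,"dz":0.1,"yaw":56,"jaw":0},
    {"dx":-0.0066,"dy":0.295,"dz":0.1,"yaw":64,"jaw":0},
    {"dx":-0.0066,"dy":0.315,"dz":0.09,"yaw":70,"jaw":0},
    {"dx":-0.0066,"dy":0.329,"dz":0.08,"yaw":72.2,"jaw":0},
    {"dx":-0.0066,"dy":0.329,"dz":0.07,"yaw":72.2,"jaw":0},
    {"dx":-0.0066,"dy":0.329,"dz":0.06,"yaw":72.2,"jaw":0},
    {"dx":-0.0066,"dy":0.329,"dz":0.06,"yaw":72.2,"jaw":0},
    {"dx":-0.0066,"dy":0.329,"dz":0.06,"yaw":72.2,"jaw":0},
    {"dx":-0.0066,"dy":0.329,"dz":0.06,"yaw":72.2,"jaw":0}
  ]
}}

```text
clock: 6.15
eef_pos: [559.5, 19.2, 93.6]
tool_rot: [3.141, 0.001, 1.678]
force: [0.0, 0.0, -1.2]
width: 11.0
gripper_force: 59.5
```

```bash
python3 - <<'E'
from h import *
s=read_state(); print(s['eef_pos'],s['tool_rot'],s['force'],s['width'])
p,_=grab('side'); cv2.imwrite('pics/over.png',cv2.resize(p[120:240,180:340,::-1],(800,600),interpolation=cv2.INTER_CUBIC))
p,_=grab('top')
_,P=pts('side')
# foot: bright pts between z 32..55 near tcp
e=s['eef_pos']; p,P=pts('side'); near=np.hypot(P[...,0]-e[0],P[...,1]-e[1])<45
z0=e[2]-33.3; m=near&(P[...,2]>z0-2)&(P[...,2]<z0+11)&(P[...,2]>31)&(p.min(2)>80)
q=P[m]; print(len(q),q.min(0),q.max(0),np.argwhere(m).min(0),np.argwhere(m).max(0))
np.save('foot.npy',q)
a=np.radians(6.3); c=np.array([553.9,67.3]); 
r=q[:,:2]-c; X=r@[np.cos(a),np.sin(a)]; Y=r@[-np.sin(a),np.cos(a)]; print('rail X',np.percentile(X,[2,50,98]),'Y',np.percentile(Y,[2,50,98]))
E
```

```text
[559.45279016  19.24516163  93.56704987] [3.14105995e+00 5.74805601e-04 1.67773338e+00] [ 0.0222183   0.0241052  -1.16101904] 11.008192229245997
43 [552.27692607  -1.1074385   60.92398597] [568.91965705  32.85025999  70.23822883] [185 254] [193 262]
rail X [-5.8551277  -1.14008159  8.3803803 ] Y [-68.3440984  -57.0885681  -34.89197965]
```

View pics/over.png

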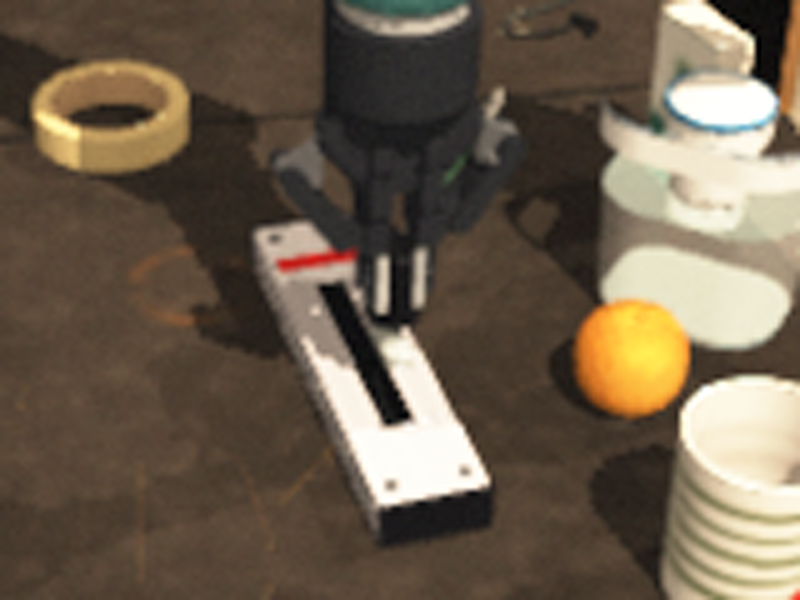

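The picture shows the hook held upright over the slot (foot at 395,345), in line with it and with its arm towards the red end. I'll lower it in stages.

>>> {"api": "arm_command", "payload": {
  "deltas": [
    {"dx":-0.0005,"dy":0.005,"dz":-0.015,"yaw":0.1,"jaw":0},
    {"dx":-0.0005,"dy":0.005,"dz":-0.027,"yaw":0.1,"jaw":0},
    {"dx":-0.0005,"dy":0.005,"dz":-0.031,"yaw":0.1,"jaw":0},
    {"dx":-0.0005,"dy":0.005,"dz":-0.034,"yaw":0.1,"jaw":0},
    {"dx":-0.0005,"dy":0.005,"dz":-0.036,"yaw":0.1,"jaw":0},
    {"dx":-0.0005,"dy":0.005,"dz":-0.037,"yaw":0.1,"jaw":0},
    {"dx":-0.0005,"dy":0.005,"dz":-0.037,"yaw":0.1,"jaw":0}
  ]
}}

```text
clock: 6.95
eef_pos: [558.8, 25.3, 56.5]
tool_rot: [3.141, 0.0, 1.681]
force: [0.1, -0.2, -1.9]
width: 11.3
gripper_force: 59.5
```

>>> {"api": "arm_command", "payload": {
  "deltas": [
    {"dx":0,"dy":0,"dz":-0.003,"yaw":0,"jaw":0},
    {"dx":0,"dy":0,"dz":-0.006,"yaw":0,"jaw":0},
    {"dx":0,"dy":0,"dz":-0.009,"yaw":0,"jaw":0},
    {"dx":0,"dy":0,"dz":-0.012,"yaw":0,"jaw":0},
    {"dx":0,"dy":0,"dz":-0.014,"yaw":0,"jaw":0},
    {"dx":0,"dy":0,"dz":-0.015,"yaw":0,"jaw":0},
    {"dx":0,"dy":0,"dz":-0.015,"yaw":0,"jaw":0}
  ]
}}

```text
clock: 7.65
eef_pos: [558.5, 25.4, 41.1]
tool_rot: [-3.141, -0.0, 1.681]
force: [-0.7, -0.3, -1.0]
width: 10.9
gripper_force: 59.5
```

>>> {"api": "arm_command", "payload": {
  "deltas": [
    {"dx":-0.0006,"dy":0.005,"dz":-0.0005,"yaw":0,"jaw":0},
    {"dx":-0.0011,"dy":0.01,"dz":-0.0005,"yaw":0,"jaw":0},
    {"dx":-0.0017,"dy":0.015,"dz":-0.0005,"yaw":0,"jaw":0},
    {"dx":-0.0022,"dy":0.02,"dz":-0.0005,"yaw":0,"jaw":0},
    {"dx":-0.0028,"dy":0.025,"dz":-0.0005,"yaw":0,"jaw":0},
    {"dx":-0.0032,"dy":0.029,"dz":-0.0005,"yaw":0,"jaw":0},
    {"dx":-0.0032,"dy":0.029,"dz":-0.0005,"yaw":0,"jaw":0}
  ]
}}

```text
clock: 8.35
eef_pos: [555.3, 55.4, 40.8]
tool_rot: [-3.142, -0.001, 1.683]
force: [0.2, 0.3, -1.0]
width: 11.4
gripper_force: 59.5
```

Free so far. Next I'll slide slowly, 1 mm per row, in short calls.

>>> {"api": "arm_command", "payload": {
  "deltas": [
    {"dx":-0.0001,"dy":0.001,"dz":0,"yaw":0,"jaw":0},
    {"dx":-0.0002,"dy":0.002,"dz":0,"yaw":0,"jaw":0},
    {"dx":-0.0003,"dy":0.003,"dz":0,"yaw":0,"jaw":0},
    {"dx":-0.0004,"dy":0.004,"dz":0,"yaw":0,"jaw":0},
    {"dx":-0.0006,"dy":0.005,"dz":0,"yaw":0,"jaw":0},
    {"dx":-0.0007,"dy":0.006,"dz":0,"yaw":0,"jaw":0}
  ]
}}

```text
clock: 8.95
eef_pos: [554.7, 60.4, 40.8]
tool_rot: [-3.142, -0.0, 1.681]
force: [0.2, -0.4, -2.4]
width: 11.1
gripper_force: 59.5
```

>>> {"api": "arm_command", "payload": {
  "deltas": [
    {"dx":-0.0001,"dy":0.001,"dz":0,"yaw":0,"jaw":0},
    {"dx":-0.0002,"dy":0.002,"dz":0,"yaw":0,"jaw":0},
    {"dx":-0.0003,"dy":0.003,"dz":0,"yaw":0,"jaw":0},
    {"dx":-0.0004,"dy":0.004,"dz":0,"yaw":0,"jaw":0},
    {"dx":-0.0006,"dy":0.005,"dz":0,"yaw":0,"jaw":0},
    {"dx":-0.0007,"dy":0.006,"dz":0,"yaw":0,"jaw":0}
  ]
}}

```text
clock: 9.55
eef_pos: [554.0, 66.5, 40.8]
tool_rot: [-3.142, -0.0, 1.681]
force: [0.3, -0.1, -2.3]
width: 11.1
gripper_force: 59.5
```

>>> {"api": "arm_command", "payload": {
  "deltas": [
    {"dx":-0.0001,"dy":0.001,"dz":0,"yaw":0,"jaw":0},
    {"dx":-0.0002,"dy":0.002,"dz":0,"yaw":0,"jaw":0},
    {"dx":-0.0003,"dy":0.003,"dz":0,"yaw":0,"jaw":0},
    {"dx":-0.0004,"dy":0.004,"dz":0,"yaw":0,"jaw":0},
    {"dx":-0.0006,"dy":0.005,"dz":0,"yaw":0,"jaw":0},
    {"dx":-0.0007,"dy":0.006,"dz":0,"yaw":0,"jaw":0}
  ]
}}

```text
clock: 10.15
eef_pos: [553.3, 72.5, 40.8]
tool_rot: [3.142, -0.0, 1.681]
force: [-0.6, 0.6, -2.2]
width: 11.2
gripper_force: 59.5
```

>>> {"api": "arm_command", "payload": {
  "deltas": [
    {"dx":-0.0001,"dy":0.001,"dz":0,"yaw":0,"jaw":0},
    {"dx":-0.0002,"dy":0.002,"dz":0,"yaw":0,"jaw":0},
    {"dx":-0.0003,"dy":0.003,"dz":0,"yaw":0,"jaw":0},
    {"dx":-0.0004,"dy":0.004,"dz":0,"yaw":0,"jaw":0},
    {"dx":-0.0006,"dy":0.005,"dz":0,"yaw":0,"jaw":0},
    {"dx":-0.0007,"dy":0.006,"dz":0,"yaw":0,"jaw":0}
  ]
}}

```text
clock: 10.75
eef_pos: [552.9, 76.8, 40.9]
tool_rot: [3.141, 0.002, 1.681]
force: [-0.0, -4.8, 0.3]
width: 11.4
gripper_force: 59.6
```

A reaction of −4.8 N has built up along the slot. One small push will confirm it's the stop.

>>> {"api": "arm_command", "payload": {
  "deltas": [
    {"dx":-0.0001,"dy":0.0007,"dz":0,"yaw":0,"jaw":0},
    {"dx":-0.0001,"dy":0.0007,"dz":0,"yaw":0,"jaw":0}
  ]
}}

```text
clock: 10.95
eef_pos: [552.9, 76.9, 40.9]
tool_rot: [3.141, 0.003, 1.68]
force: [0.4, -5.4, -0.9]
width: 11.2
gripper_force: 59.6
```

Stop met, at TCP y≈76.9 with about 5 N. I'll take the preload off, then turn in stages while watching the force.

>>> {"api": "arm_command", "payload": {
  "deltas": [
    {"dx":0.0002,"dy":-0.0015,"dz":0,"yaw":0,"jaw":0},
    {"dx":0.0003,"dy":-0.0028,"dz":0,"yaw":0,"jaw":0},
    {"dx":0.0003,"dy":-0.0028,"dz":0,"yaw":0,"jaw":0},
    {"dx":0.0003,"dy":-0.0028,"dz":0,"yaw":4,"jaw":0},
    {"dx":0.0003,"dy":-0.0028,"dz":0,"yaw":8,"jaw":0},
    {"dx":0.0003,"dy":-0.0028,"dz":0,"yaw":12,"jaw":0},
    {"dx":0.0003,"dy":-0.0028,"dz":0,"yaw":16,"jaw":0},
    {"dx":0.0003,"dy":-0.0028,"dz":0,"yaw":20,"jaw":0},
    {"dx":0.0003,"dy":-0.0028,"dz":0,"yaw":20,"jaw":0}
  ]
}}

```text
clock: 11.85
eef_pos: [553.1, 76.7, 40.9]
tool_rot: [3.141, -0.001, 2.031]
force: [0.8, 0.1, -0.9]
width: 11.7
gripper_force: 59.5
```

```bash
python3 - <<'E'
from h import *
s=read_state(); print(s['eef_pos'],s['tool_rot'],s['force'],s['torque'])
E
```

```text
[553.09498597  76.74777897  40.92750745] [ 3.14080380e+00 -5.49538078e-04  2.03097103e+00] [ 0.82186979  0.05771828 -0.86521109] [-0.28203944 -0.19286519 -0.04170157]
```

>>> {"api": "arm_command", "payload": {
  "deltas": [
    {"dx":0,"dy":0,"dz":0,"yaw":5,"jaw":0},
    {"dx":0,"dy":0,"dz":0,"yaw":10,"jaw":0},
    {"dx":0,"dy":0,"dz":0,"yaw":15,"jaw":0},
    {"dx":0,"dy":0,"dz":0,"yaw":20,"jaw":0},
    {"dx":0,"dy":0,"dz":0,"yaw":25,"jaw":0},
    {"dx":0,"dy":0,"dz":0,"yaw":25,"jaw":0}
  ]
}}

```text
clock: 12.45
eef_pos: [552.5, 77.0, 40.8]
tool_rot: [3.141, -0.001, 2.466]
force: [-0.4, 0.6, -1.4]
width: 11.1
gripper_force: 59.5
```

```bash
python3 - <<'E'
from h import *
s=read_state(); print(s['eef_pos'],s['tool_rot'],s['force'],s['torque'])
E
```

```text
[552.46323712  77.01847428  40.77927648] [ 3.14125767e+00 -1.26683434e-03  2.46613543e+00] [-0.40815387  0.55421951 -1.40026197] [-0.00754043 -0.02410518 -0.00878696]
```

>>> {"api": "arm_command", "payload": {
  "deltas": [
    {"dx":0,"dy":0,"dz":0,"yaw":5,"jaw":0},
    {"dx":0,"dy":0,"dz":0,"yaw":10,"jaw":0},
    {"dx":0,"dy":0,"dz":0,"yaw":15,"jaw":0},
    {"dx":0,"dy":0,"dz":0,"yaw":20,"jaw":0},
    {"dx":0,"dy":0,"dz":0,"yaw":25,"jaw":0},
    {"dx":0,"dy":0,"dz":0,"yaw":25,"jaw":0}
  ]
}}

```text
clock: 13.05
eef_pos: [552.6, 76.7, 40.7]
tool_rot: [3.141, -0.001, 2.901]
force: [0.4, -0.5, -2.1]
width: 11.4
gripper_force: 59.5
```

>>> {"api": "arm_command", "payload": {
  "deltas": [
    {"dx":0,"dy":0,"dz":0,"yaw":5,"jaw":0},
    {"dx":0,"dy":0,"dz":0,"yaw":10,"jaw":0},
    {"dx":0,"dy":0,"dz":0,"yaw":15,"jaw":0},
    {"dx":0,"dy":0,"dz":0,"yaw":20,"jaw":0},
    {"dx":0,"dy":0,"dz":0,"yaw":20,"jaw":0},
    {"dx":0,"dy":0,"dz":0,"yaw":20,"jaw":0}
  ]
}}

```text
clock: 13.65
eef_pos: [552.7, 76.5, 40.8]
tool_rot: [3.141, -0.0, -3.035]
force: [-0.4, 0.1, -1.3]
width: 11.3
gripper_force: 59.5
```

```bash
python3 - <<'E'
from h import *
s=read_state(); print(s['eef_pos'],s['tool_rot'],s['force'],s['torque'])
p,P=(grab('side'),pts('side'))[1]; grab('top')
cv2.imwrite('pics/turned.png',cv2.resize(p[120:240,180:340,::-1],(800,600),interpolation=cv2.INTER_CUBIC))
E
```

```text
[552.70543872  76.45595707  40.78980398] [ 3.14139427e+00 -3.01537863e-04 -3.03513337e+00] [-0.3524266   0.06762885 -1.33656479] [-0.05237974 -0.04271425 -0.01625273]
```

View pics/turned.png

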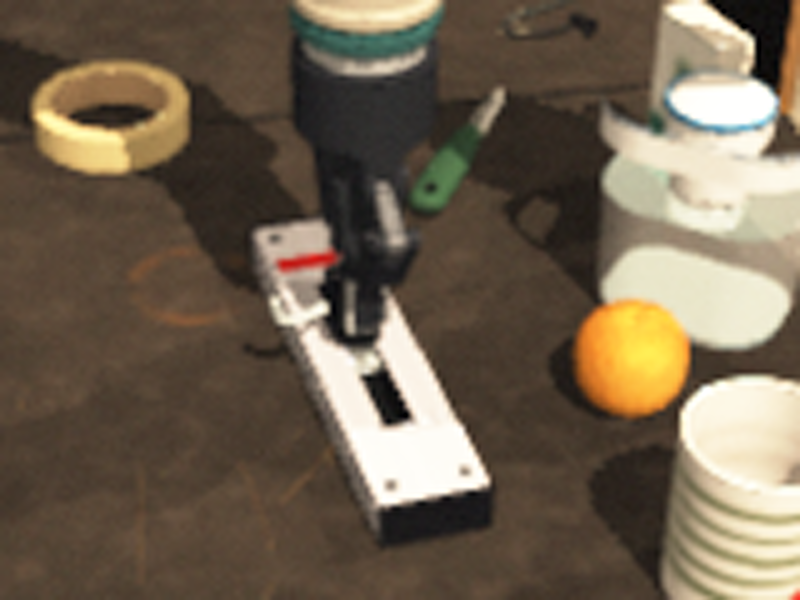

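The picture shows the hook turned: its arm (295,305) points to the front, and the foot has turned with no resistance. Now the light pull.

>>> {"api": "arm_command", "payload": {
  "deltas": [
    {"dx":0,"dy":0,"dz":0.002,"yaw":0,"jaw":0},
    {"dx":0,"dy":0,"dz":0.004,"yaw":0,"jaw":0},
    {"dx":0,"dy":0,"dz":0.0055,"yaw":0,"jaw":0},
    {"dx":0,"dy":0,"dz":0.0055,"yaw":0,"jaw":0}
  ]
}}

```text
clock: 14.15
eef_pos: [553.0, 76.3, 46.7]
tool_rot: [3.142, 0.001, -3.031]
force: [0.5, 0.6, -1.6]
width: 11.3
gripper_force: 59.5
```

>>> {"api": "arm_command", "payload": {
  "deltas": [
    {"dx":0,"dy":0,"dz":0.0005,"yaw":0,"jaw":0},
    {"dx":0,"dy":0,"dz":0.001,"yaw":0,"jaw":0},
    {"dx":0,"dy":0,"dz":0.001,"yaw":0,"jaw":0}
  ]
}}

```text
clock: 14.45
eef_pos: [552.8, 76.3, 47.2]
tool_rot: [3.142, -0.0, -3.031]
force: [0.8, -0.3, -2.3]
width: 11.0
gripper_force: 59.1
```

Just starting to touch the lips. Raising it in small steps.

>>> {"api": "arm_command", "payload": {
  "deltas": [
    {"dx":0,"dy":0,"dz":0.0005,"yaw":0,"jaw":0},
    {"dx":0,"dy":0,"dz":0.001,"yaw":0,"jaw":0},
    {"dx":0,"dy":0,"dz":0.001,"yaw":0,"jaw":0}
  ]
}}

```text
clock: 14.75
eef_pos: [552.7, 76.2, 47.3]
tool_rot: [3.141, -0.001, -3.031]
force: [4.1, 0.1, -18.0]
width: 11.2
gripper_force: 58.3
```

That's stiffer vertically than along the slot: about 16 N. Easing back to around 6 N.

>>> {"api": "arm_command", "payload": {
  "deltas": [
    {"dx":0,"dy":0,"dz":-0.0006,"yaw":0,"jaw":0},
    {"dx":0,"dy":0,"dz":-0.0006,"yaw":0,"jaw":0},
    {"dx":0,"dy":0,"dz":-0.0006,"yaw":0,"jaw":0}
  ]
}}

```text
clock: 15.05
eef_pos: [552.7, 76.2, 47.3]
tool_rot: [3.142, -0.0, -3.031]
force: [3.9, 1.4, -18.8]
width: 11.4
gripper_force: 58.4
```

>>> {"api": "arm_command", "payload": {
  "deltas": [
    {"dx":0,"dy":0,"dz":-0.0005,"yaw":0,"jaw":0},
    {"dx":0,"dy":0,"dz":-0.0005,"yaw":0,"jaw":0}
  ]
}}

```text
clock: 15.25
eef_pos: [552.8, 76.3, 47.3]
tool_rot: [-3.142, -0.0, -3.031]
force: [3.5, 1.4, -15.4]
width: 11.5
gripper_force: 58.9
```

>>> {"api": "arm_command", "payload": {
  "deltas": [
    {"dx":0,"dy":0,"dz":-0.0008,"yaw":0,"jaw":0},
    {"dx":0,"dy":0,"dz":-0.0008,"yaw":0,"jaw":0},
    {"dx":0,"dy":0,"dz":-0.0008,"yaw":0,"jaw":0}
  ]
}}

```text
clock: 15.55
eef_pos: [552.8, 76.3, 47.1]
tool_rot: [-3.141, 0.0, -3.031]
force: [0.0, -0.5, -2.8]
width: 11.2
gripper_force: 60.3
```

>>> {"api": "arm_command", "payload": {
  "deltas": [
    {"dx":0,"dy":0,"dz":0.0003,"yaw":0,"jaw":0},
    {"dx":0,"dy":0,"dz":0.0003,"yaw":0,"jaw":0},
    {"dx":0,"dy":0,"dz":0.0003,"yaw":0,"jaw":0}
  ]
}}

```text
clock: 15.85
eef_pos: [553.0, 76.3, 47.1]
tool_rot: [3.142, 0.0, -3.031]
force: [-0.2, -0.5, -0.9]
width: 11.5
gripper_force: 60.5
```

>>> {"api": "arm_command", "payload": {
  "deltas": [
    {"dx":0,"dy":0,"dz":0.0003,"yaw":0,"jaw":0},
    {"dx":0,"dy":0,"dz":0.0003,"yaw":0,"jaw":0},
    {"dx":0,"dy":0,"dz":0.0003,"yaw":0,"jaw":0}
  ]
}}

```text
clock: 16.15
eef_pos: [553.0, 76.3, 47.1]
tool_rot: [3.142, 0.0, -3.031]
force: [0.7, -1.0, -1.6]
width: 11.5
gripper_force: 60.5
```

>>> {"api": "arm_command", "payload": {
  "deltas": [
    {"dx":0,"dy":0,"dz":0.0004,"yaw":0,"jaw":0},
    {"dx":0,"dy":0,"dz":0.0004,"yaw":0,"jaw":0},
    {"dx":0,"dy":0,"dz":0.0004,"yaw":0,"jaw":0}
  ]
}}

```text
clock: 16.45
eef_pos: [553.0, 76.3, 47.2]
tool_rot: [3.141, 0.0, -3.031]
force: [2.1, 0.3, -6.4]
width: 11.3
gripper_force: 60.0
```

Holding at about 6 N; TCP z 47.2 is exactly where the foot meets the lips. Hold briefly, then lower.

>>> {"api": "arm_command", "payload": {
  "deltas": [
    {"dx":0,"dy":0,"dz":0,"yaw":0,"jaw":0},
    {"dx":0,"dy":0,"dz":0,"yaw":0,"jaw":0},
    {"dx":0,"dy":0,"dz":0,"yaw":0,"jaw":0},
    {"dx":0,"dy":0,"dz":-0.002,"yaw":0,"jaw":0},
    {"dx":0,"dy":0,"dz":-0.004,"yaw":0,"jaw":0},
    {"dx":0,"dy":0,"dz":-0.006,"yaw":0,"jaw":0},
    {"dx":0,"dy":0,"dz":-0.0075,"yaw":0,"jaw":0},
    {"dx":0,"dy":0,"dz":-0.008,"yaw":0,"jaw":0},
    {"dx":0,"dy":0,"dz":-0.008,"yaw":0,"jaw":0}
  ]
}}

```text
clock: 17.35
eef_pos: [552.7, 76.3, 39.4]
tool_rot: [-3.142, -0.0, -3.031]
force: [0.3, 0.8, -0.8]
width: 11.3
gripper_force: 60.6
```

>>> {"api": "arm_command", "payload": {
  "deltas": [
    {"dx":0,"dy":0,"dz":-0.0003,"yaw":0,"jaw":0},
    {"dx":0,"dy":0,"dz":-0.0003,"yaw":0,"jaw":0.2},
    {"dx":0,"dy":0,"dz":-0.0003,"yaw":0,"jaw":0.3},
    {"dx":0,"dy":0,"dz":-0.0003,"yaw":0,"jaw":0.5},
    {"dx":0,"dy":0,"dz":-0.0003,"yaw":0,"jaw":0.6},
    {"dx":0,"dy":0,"dz":-0.0003,"yaw":0,"jaw":0.6},
    {"dx":0,"dy":0,"dz":0,"yaw":0,"jaw":0.6},
    {"dx":0,"dy":0,"dz":0,"yaw":0,"jaw":0.6}
  ]
}}

```text
clock: 18.15
eef_pos: [552.9, 76.3, 39.5]
tool_rot: [3.142, 0.0, -3.031]
force: [0.8, -1.0, -0.6]
width: 51.3
gripper_force: 0.0
```

>>> {"api": "arm_command", "payload": {
  "deltas": [
    {"dx":0,"dy":0,"dz":0.01,"yaw":0,"jaw":0.6},
    {"dx":0,"dy":0,"dz":0.03,"yaw":0,"jaw":0.6},
    {"dx":0,"dy":0,"dz":0.06,"yaw":0,"jaw":0.6},
    {"dx":0,"dy":0,"dz":0.1,"yaw":0,"jaw":0.6},
    {"dx":0,"dy":0,"dz":0.14,"yaw":0,"jaw":0.6},
    {"dx":-0.04,"dy":-0.04,"dz":0.16,"yaw":0,"jaw":0.6},
    {"dx":-0.08,"dy":-0.08,"dz":0.16,"yaw":0,"jaw":0.6},
    {"dx":-0.1,"dy":-0.12,"dz":0.16,"yaw":0,"jaw":0.6},
    {"dx":-0.1,"dy":-0.16,"dz":0.16,"yaw":0,"jaw":0.6},
    {"dx":-0.1,"dy":-0.2,"dz":0.16,"yaw":0,"jaw":0.6},
    {"dx":-0.1,"dy":-0.2,"dz":0.16,"yaw":0,"jaw":0.6},
    {"dx":-0.1,"dy":-0.2,"dz":0.16,"yaw":0,"jaw":0.6}
  ]
}}

```text
clock: 19.35
eef_pos: [452.7, -124.5, 200.0]
tool_rot: [-3.141, 0.001, -3.034]
force: [-0.6, -0.1, -0.1]
width: 51.4
gripper_force: 0.0
```

```bash
python3 - <<'E'
from h import *
s=read_state(); print(s['eef_pos'],s['force'],s['width'])
for n in('top','side'):
    grab(n); rt,far,dm,ft,t=hookpose(n,(552.8,76.4),60); print(n,rt,far,t.mean(0),len(t))
    if far is not None: print(np.degrees(np.arctan2(far[1]-rt[0][1],far[0]-rt[0][0])))
p,_=pts('side'); q,_=pts('top')
a=cv2.resize(p[120:240,180:340,::-1],(600,450),interpolation=cv2.INTER_CUBIC)
cv2.imwrite('pics/end.png',a)
E
```

```text
[ 452.68842771 -124.53860546  199.97095502] [-0.61656288 -0.09210895 -0.07483008] 51.35393554288965
top ((548.2034912109375, 73.8641357421875), (27.81920623779297, 9.276165962219238), 1.6249853372573853) [501.62628993  68.66082854  58.9124476 ] [548.26178018  73.36178357  73.29241662] 27
-173.62571097564714
side ((553.5424194335938, 71.04229736328125), (35.49992370605469, 11.414881706237793), 9.423373222351074) [503.79626357  68.78680806  60.10709559] [552.69434138  70.3811519   71.80230411] 56
-177.4039888895503
```

View pics/end.png

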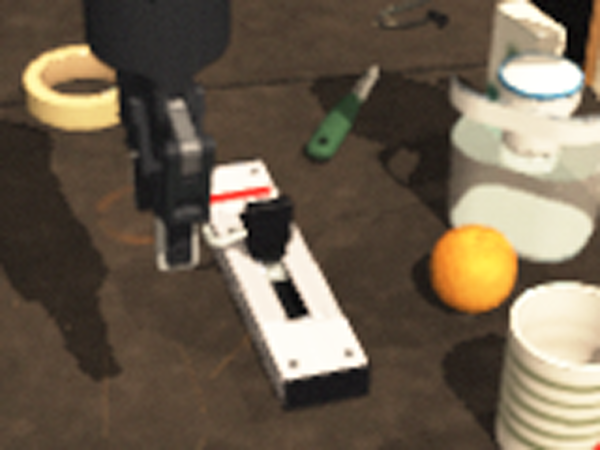

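The picture shows the hook standing in the rail with its arm towards the front (225,235) and the bystanders in place. I'll check its uprightness using only the top face.

```bash
python3 - <<'E'
from h import *
for n in('top','side'):
    p,P=pts(n); near=np.hypot(P[...,0]-552.8,P[...,1]-76.4)<35
    for lo,hi in((74,82),(60,70),(48,58),(38,46)):
        m=near&(P[...,2]>lo)&(P[...,2]<hi)&(p.max(2)<80); q=P[m]
        if len(q)>3: print(n,lo,len(q),q.mean(0).round(1),q.min(0).round(1),q.max(0).round(1))
E
```

```text
top 74 23 [547.7  74.6  75.8] [534.1  68.7  74. ] [561.9  78.6  77.7]
side 74 17 [552.1  72.3  75.5] [537.9  65.   74.3] [568.7  77.6  77.2]
side 60 42 [553.2  68.1  65.4] [534.9  61.9  60.8] [571.1  73.8  69.8]
side 48 34 [550.9  68.3  53.1] [536.7  64.5  48.1] [565.6  71.7  57.8]
side 38 24 [550.1  68.9  42.2] [535.1  65.1  38.1] [565.3  74.4  45.7]
```

```bash
python3 -c "
from cell import *
print(finish_job())"
```

```text
the job is handed in; nothing more can be done
None
```

The hook stands upright in the rail at the stop, turned a quarter with its arm to the front; it held the upward pull, which I set to about 6 N after a brief overshoot to about 18 N, and the job is handed in.

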